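Load the slide box into the scanner's loading bay

ROBOT

A 7-joint arm with a two-finger parallel gripper is mounted at the origin on the work surface. World frame = base frame: x ahead of the robot, y to its left, z up, the work surface at z = 0. Lengths are in m, angles in rad, forces in N, time in s.
With the tool pointing down it reaches from about 0.375 to 0.925 m from the base axis. Payload 3.1 kg.
Tool frame: the origin (TCP) lies between the finger pads; the fingertips stand 22 mm ahead of it and the grasp point (between the pads) lies 3 mm ahead of it; z points along the fingers, y is the line along which they close (so a half turn about z gives the same grasp; the last joint's range is limited). The gripper opens to 85 mm and grips with 20 to 120 N. Pads are 22 mm wide; open, the fingers measure 114 mm over their backs; the gripper's body (76 mm by 85 mm) begins 54 mm behind the grasp point. The pads swing forward as they close: fully open they stand 13 mm farther back than shut.
Start: joints at [-1.267, 0.383, 0.044, 1.598, -0.018, 1.161, -0.05], TCP at [0.254, 0.598, 0.253] pointing down, gripper open.
Joint ranges: [-2.61, 2.61], [-0.41, 2.15], [-1.48, 1.57], [0, 2.5], [-1.57, 4.71], [0.05, 1.97], [-2.85, 2.85]. Speed limits (rad/s): [2.79, 2.79, 3.14, 3.14, 3.14, 3.14, 3.14].

INTERFACE

Orientations are given as a unit quaternion [x, y, z, w].
In Python, from rig import env, viewer, workorder gives the robot as it stands. The module is installed in compiled form; this text tells all that it offers.
- The arm moves only by the tool move_arm, never from a script. Its arguments are lists of equal length, an entry for each row: "hand": the opening, from 0 (shut) to 1 (fully open); "dp": the shift along the tool's x, y, z in units of 0.4 m (1.0 is 0.4 m), a list of three; "turn": the turn, a rotation vector about the tool's x, y, z in units of 2 rad (1.0 is 2 rad), a list of three. A call has exactly 10 rows; each row is the pose to reach, as a shift and turn from the pose commanded when the call began, along the tool's axes at that moment; what a row does not reach only later rows make up. A row lasts 1/10 s, in which the tool goes at most 50 mm and 8.59 degrees, less where a joint would pass 70% of its speed; a pose out of reach is approached as far as the arm can. A call with a number of a shift or a turn outside -1 to 1 is refused whole. A call with a gripper value outside its range is refused whole. The fingers move at their own pace and stop on an object; the grip force is fixed at half the most. Time passes only in rows, so rows that repeat a pose let the fingers close, or fill a call up. It gives the time, the measured TCP pose, the force, the opening and the grip force at its end, in the units of the state.
- env.get_state(): the state, without advancing time (a new reading comes with each control period).
- viewer.grab_frame(name): name is "scene" or "side" or "wrist"; returns the picture (420x560x3 uint8, blue, green, red); there is no depth.
- viewer.get_calibration(name): a dict with "intrinsics" (3x3 intrinsics, pixels), "dist_coeffs" ([k1, k2, p1, p2, k3] as OpenCV has them; the pictures are not rectified), "world_to_cam" (4x4, takes a point from world to camera coordinates). Camera axes: x right, y up, looking along -z (the intrinsics and any distortion apply to the point x, -y, -z); pixel columns grow to the right and rows downward; lengths in m; the calibration is good to about 2 mm. A picture is of the moment at which its call begins: read the wrist's pose just before it. get_calibration takes no time and is no camera call; for the wrist camera it gives the pose at the moment of the call.
- workorder.job_done(): hands the job in; it is judged then, once.
The state is a dict: "clock": time; "joint_positions": joint angles; "dq": joint speeds; "joint_efforts": joint torques, N m; "position": TCP position; "tool_rot": TCP orientation; "ft_force": force on the tool from outside, world axes, zero at the start; "moment": the same for the moment, N m; "grip_width": finger opening in m; "grip_force": force on a finger pad.
Only numpy, scipy, OpenCV 4.12 (cv2) and the standard library are available. Lean on these libraries where they do the work, as an engineer would, in place of code of your own. Each camera call takes 0.05 s, during which the arm holds its last target. There are 200 camera calls.

TASK

Push the closed slide box along the bench, up the ramp and over the lip into the loading bay, and on until it is fully home against the stop at the bay's far end, pressing the stop's little plunger in. Press it home there with about 12 N for a second so that it seats, then let go and leave it lying flat. Slide it, never lift it, never push with more than 22 N (the slides inside are glass), and leave the bottles and the jar where they stand.

Things in the scene. Friction and masses are not known exactly. Their poses are not given: they have to be found in the camera images.
- box_centre (a point): Closed grey plastic slide box, black seam line, paper label on the lid: 150 mm long (its x), 125 wide (its y), 36 high, 0.36 to 0.59 kg, smooth, too wide to grip. The point is its very centre, 18 mm above its underside. It starts flat on the bench before the ramp, +x end (steel clasp) leading, up to 20 mm off the bay's line and 0.2 rad askew. Pushing it takes 1 to 8 N.
- bay: Loading bay, an open low metal channel fixed to the bench. Its x axis is the way the box is pushed in, z up; origin at bench level, mid-way across, under the lip's front edge. Along x: a lip, flat, 14 mm high, from 0 to 8 mm; behind it a white floor 8 mm high up to 240 mm, onto which the box drops 6 mm once its tail is past the lip.
- ramp_foot (a point): Middle of the foot of the bay's aluminium ramp, at bench level, axes as the bay's. The ramp is 139 mm wide and rises from here to the lip, 14 mm high, 75 mm further along x. Grey upright side walls, 30 mm high, 6 mm thick, stand 133 mm apart inside from 45 mm past this point to the bay's far end; before that they flare to about 187 mm apart 40 mm ahead of the ramp, to catch and square the box.
- bay_end (a point): Middle of the far end of the bay's floor, 240 mm along the bay's x, 8 mm above the bench, axes as the bay's. Ahead of it a fixed hard aluminium stop bar, 126 mm wide, top 36 mm above the bench, crosses the channel. Its front face is screwed down anywhere from 37 to 67 mm before this point, differently each time; it is not measured, find it by feel: the force rises steeply when the box meets it.
- plunger (a joint): Steel push pin, 14 mm across, in the middle of the stop's front face, 24 mm above the bench, sticking out 6 mm towards the incoming box. Value in m: 0 = out, 0.006 = pressed in flush, the box lying against the stop. Its spring is very weak (0.5 N at flush), too weak to push the box back.
- dropper_bottle: Bystander: small brown glass bottle with black cap, 38 mm across, 85 mm high, loose, beside the bay on the side away from the robot. Origin at the centre of its underside.
- wash_bottle: Bystander: white plastic bottle, 60 mm across, 150 mm high, loose, beside the bay on the side away from the robot. Origin at the centre of its underside.
- stain_jar: Bystander: open glass jar, 52 mm across, 60 mm high, loose, beside the bay on the side away from the robot. Origin at the centre of its underside.
There are look-alikes about, which are no part of the job. Of the things like the part that bears box_centre, leave any that is green or purple; of the rest the larger one is meant.

How it is judged:
On the way, in this order (a step that is already met when the one before it is completed fails the run):
1. the box rides up the ramp, its nose raised (tilted by more than 0.06 rad) (angle between box_centre's own z axis and vertical above 0.06 rad and x of box_centre in the frame of bay between -0.15 and 0.06 m), for 0.1 s.
2. the box is pressed home against the stop, plunger in, with at least 6 N (value of joint plunger above 0.004 m and contact force between the fingers and slide_box above 6 N), for 0.3 s.
At the end, for the whole second after the job is handed in: The box lies flat (within 0.03 rad) and at rest on the bay floor behind the lip, between the side walls, home against the stop: the plunger is pressed in by more than 4 mm of its 6 mm (gap to the stop's face under 2 mm) (value of joint plunger above 0.004 m and x of box_centre in the frame of bay above 0.085 m and y of box_centre in the frame of bay between -0.007 and 0.007 m and height (world z) of box_centre below 0.029 m and angle between box_centre's own z axis and vertical below 0.03 rad and linear speed of slide_box below 0.01 m/s); the robot touches nothing.
It fails at once if the gripper pushes on the box with more than 22 N (contact force between any of the fingers, the arm and slide_box above 22 N).
It fails at once if the box is lifted (its centre more than 65 mm above the bench) (height (world z) of box_centre above 0.065 m).
It fails at once if the dropper bottle is moved by more than 20 mm or tipped (distance of dropper_bottle from where it was at the start of the episode above 0.02 m or angle between dropper_bottle's own z axis and vertical above 0.3 rad).
It fails at once if the wash bottle is moved by more than 20 mm or tipped (distance of wash_bottle from where it was at the start of the episode above 0.02 m or angle between wash_bottle's own z axis and vertical above 0.3 rad).
It fails at once if the stain jar is moved by more than 20 mm or tipped (distance of stain_jar from where it was at the start of the episode above 0.02 m or angle between stain_jar's own z axis and vertical above 0.3 rad).
It also fails if it takes over 61 s, if anything falls off the work surface, if the arm or the gripper's body presses on something with over 40 N, if the wrist force passes 120 N, or if a joint passes its speed limit or range.

## Working session

There is one attempt and no reset: what is moved stays moved. The work goes in short steps, Python scripts to look and compute and a tool call to move; the robot and the scene stay as the last step left them, time stands still between calls to the robot, and variables do not carry over. Pictures are saved under pics/ and viewed, at most 10 in all, crops included, and the job is handed in when it is done.

Besides the shell and the picture viewer there is one more tool, called after ">>>" as a command line: name --argument value ..., lists and objects as JSON in quotes. move_arm: Moves the arm, as the interface text tells. Shifts and turns lie within -1 to 1; 1 stands for 0.4 m of shift or 2 rad of turn. Its arguments: {"type":"object","properties":{"hand":{"type":"array"},"dp":{"type":"array"},"turn":{"type":"array"}},"required":["hand","dp","turn"]}

```bash
mkdir -p pics; ls
cat > h.py <<'E'
import numpy as np, cv2
from rig import env, viewer, workorder
def cal(n):
    c=viewer.get_calibration(n); return np.array(c["intrinsics"],float),np.array(c["dist_coeffs"],float),np.array(c["world_to_cam"],float)
def ray(c,uv):
    K,d,T=c; p=cv2.undistortPoints(np.array(uv,float).reshape(-1,1,2),K,d).reshape(-1,2)
    v=np.c_[p[:,0],-p[:,1],-np.ones(len(p))]@T[:3,:3]
    return -T[:3,:3].T@T[:3,3],v
def plane(c,uv,z):
    o,v=ray(c,uv); return o+v*((z-o[2])/v[:,2])[:,None]
def proj(c,P):
    K,d,T=c; p=np.atleast_2d(P)@T[:3,:3].T+T[:3,3]; p=p*[1,-1,-1]
    return cv2.projectPoints(p,np.zeros(3),np.zeros(3),K,d)[0].reshape(-1,2)
E
python3 - <<'E'
from h import *
for n in("scene","side"):
    cv2.imwrite(f"pics/{n}0.png",viewer.grab_frame(n))
    c=cal(n); print(n,ray(c,[[280,210]]))
s=env.get_state(); print(s)
E
```

```text
pics
scene (array([1.0969818 , 0.33603487, 0.67853108]), array([[-0.61654487, -0.3033158 , -0.72672774]]))
side (array([-0.00446495, -0.61099542,  0.68800408]), array([[ 0.51842429,  0.60914767, -0.60038691]]))
{'clock': 0.1, 'joint_positions': array([-1.26679547,  0.38376971,  0.0438855 ,  1.59942906, -0.01790358,
        1.16118898, -0.04987499]), 'dq': array([ 0.00097369, -0.00117708,  0.00113551, -0.00377387, -0.00185516,
       -0.00030568, -0.00156808]), 'joint_efforts': array([ 2.48189637e-03, -4.34726357e+01,  1.02922909e+00, -2.50456345e+01,
        1.08469668e-02,  5.38480570e-03,  1.50604546e-05]), 'position': array([0.25391088, 0.59748206, 0.25199722]), 'tool_rot': array([ 1.99523214e-01,  9.79892364e-01, -1.18887698e-03, -1.69880106e-04]), 'ft_force': array([-0.23794798, -0.44134753, -0.5068974 ]), 'moment': array([-0.08367064, -0.01938589,  0.04569062]), 'grip_force': 0.0, 'grip_width': 0.08548693969499051}
```

View pics/scene0.png

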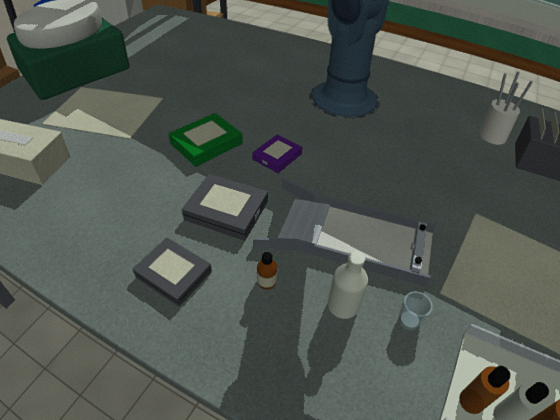

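View pics/side0.png

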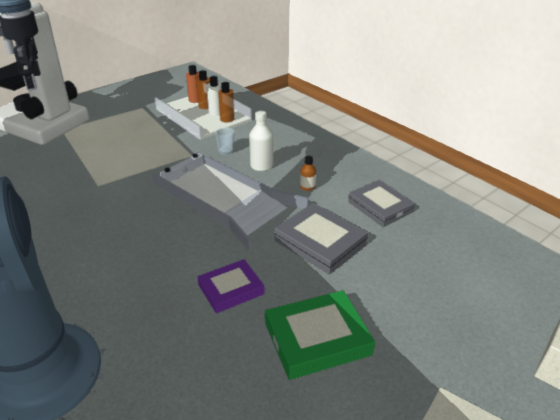

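The scene view shows the large grey box at about (225,205), its ramp at (305,220) and the stop at (420,245). The smaller grey box at (172,270) and the green and purple boxes are decoys. The side view agrees, with the box at (322,235) and the ramp at (260,215).

Run:
```python
from h import *
a=cv2.imread("pics/scene0.png")[165:290,175:445]; b=cv2.imread("pics/side0.png")[145:275,155:375]
A=cv2.resize(a,(790,366),interpolation=cv2.INTER_CUBIC)
cv2.imwrite("pics/ca.png",A); cv2.imwrite("pics/cb.png",cv2.resize(b,None,fx=3.6,fy=3.6,interpolation=cv2.INTER_CUBIC))
# labels
for n,x0,x1,y0,y1 in(("scene",185,270,175,235),("side",275,370,200,270)):
    im=cv2.imread(f"pics/{n}0.png"); m=np.zeros(im.shape[:2],np.uint8)
    hsv=im[y0:y1,x0:x1].astype(int); m[y0:y1,x0:x1]=(hsv.min(2)>125)*255
    cs=max(cv2.findContours(m,0,1)[0],key=cv2.contourArea)
    P=plane(cal(n),cs.reshape(-1,2),0.036)[:,:2]
    r=cv2.minAreaRect(P.astype(np.float32)*1000); print(n,cv2.contourArea(cs),r, cs.reshape(-1,2).min(0),cs.reshape(-1,2).max(0))
```

```text
scene 868.5 ((582.4200439453125, -51.531009674072266), (69.43485260009766, 89.443603515625), 6.671232223510742) [201 184] [249 215]
side 942.5 ((581.0510864257812, -53.716590881347656), (72.90406799316406, 92.58553314208984), 6.8065948486328125) [294 213] [348 247]
```

View pics/ca.png

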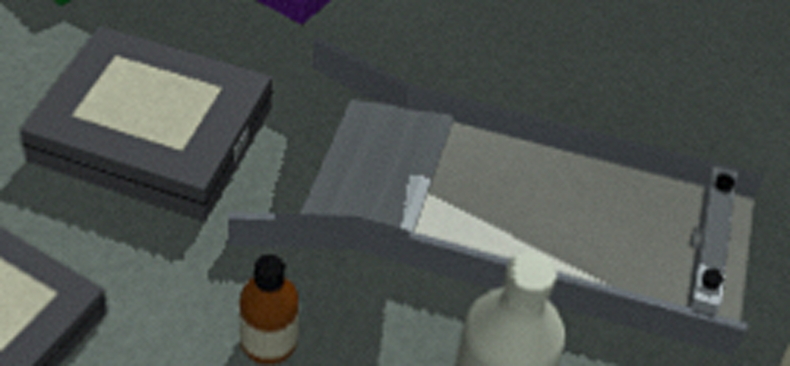

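View pics/cb.png

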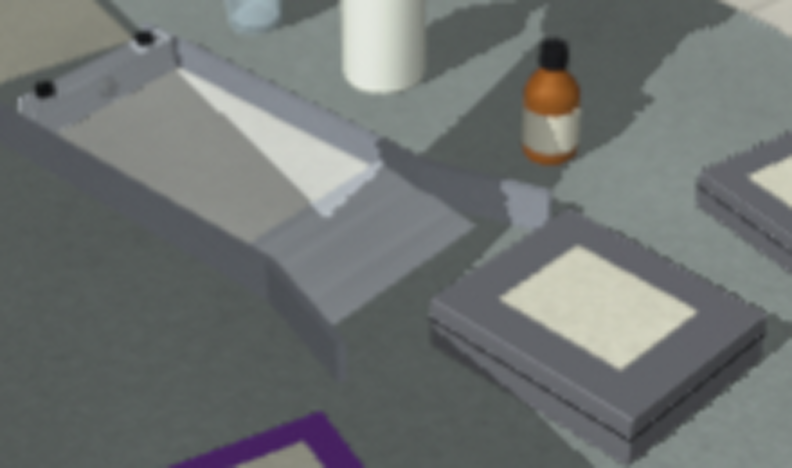

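The crops show the box's clasp end facing the ramp. In the scene crop the ramp foot runs (352,100)–(303,212), and in the side crop (335,325)–(476,226). The stop with its two screws is at the far end.

Run:
```python
from h import *
np.set_printoptions(precision=4,suppress=True)
S=lambda p:np.array(p)*[270/790,125/366]+[175,165]
D=lambda p:np.array(p)/3.6+[155,145]
cs,cd=cal("scene"),cal("side")
def show(t,c,uv,z):
    P=plane(c,uv,z)[:,:2];print(t);print(P)
    return P
a=show("lid scene: ",cs,S([[105,28],[272,82],[207,192],[25,130]]),.036)
b=show("lid side",cd,D([[580,205],[766,318],[630,420],[430,305]]),.036)
for q in(a,b):print("ctr",q.mean(0))
f=show("foot scene",cs,S([[352,100],[303,212]]),0);print(f.mean(0))
f=show("foot side",cd,D([[335,325],[476,226]]),0);print(f.mean(0))
show("lip front scene",cs,S([[450,118],[403,228]]),.014)
show("wall far(+x) top scene: ramp-end, bay end",cs,S([[410,235],[745,327]]),.03)
show("wall -x top side: bend?, far end",cd,D([[270,256],[20,97]]),.03)
show("wall -x top scene",cs,S([[455,108],[758,172]]),.03)
show("wall +x top side",cd,D([[380,140],[180,38]]),.03)
show("stop front top scene",cs,S([[712,170],[692,300]]),.036)
for n,c,f in(("bottle",cs,S([[270,355]])),("b",cd,D([[550,162]])),("wash",cd,D([[385,88]]))): show(n,c,f,0)
```

```text
lid scene: 
[[ 0.5314 -0.1242]
 [ 0.5194  0.0204]
 [ 0.637   0.0344]
 [ 0.652  -0.1118]]
lid side
[[ 0.6398  0.0224]
 [ 0.6466 -0.1249]
 [ 0.5266 -0.1363]
 [ 0.506   0.0058]]
ctr [ 0.585  -0.0453]
ctr [ 0.5798 -0.0582]
foot scene
[[0.4734 0.0674]
 [0.5933 0.0877]]
[0.5334 0.0775]
foot side
[[0.4783 0.0613]
 [0.608  0.083 ]]
[0.5431 0.0721]
lip front scene
[[0.4664 0.1469]
 [0.582  0.1609]]
wall far(+x) top scene: ramp-end, bay end
[[0.5976 0.1719]
 [0.5601 0.3978]]
wall -x top side: bend?, far end
[[0.466  0.1083]
 [0.4369 0.362 ]]
wall -x top scene
[[0.4701 0.1506]
 [0.419  0.3721]]
wall +x top side
[[0.5942 0.1643]
 [0.5646 0.3581]]
stop front top scene
[[0.4405 0.3408]
 [0.5609 0.3597]]
bottle
[[0.7113 0.1262]]
b
[[0.6937 0.1062]]
wash
[[0.6656 0.2498]]
```

The box centre is at about (0.582,-0.053) with yaw 6.7°, and about 22 mm off the bay line. The bay direction is about 8.5° from +y, and the ramp foot is at about (0.541,0.075). I'll travel high to a point behind the tail.

>>> move_arm --hand '[0.7, 0.7, 0.7, 0.7, 0.7, 0.7, 0.7, 0.7, 0.7, 0.7]' --dp '[[-0.764, -0.708, 0], [-0.764, -0.708, 0], [-0.764, -0.708, 0], [-0.764, -0.708, 0], [-0.764, -0.708, 0], [-0.764, -0.708, 0], [-0.764, -0.708, 0], [-0.764, -0.708, 0], [-0.764, -0.708, 0], [-0.764, -0.708, 0]]' --turn '[[0, 0, 0], [0, 0, 0], [0, 0, 0], [0, 0, 0], [0, 0, 0], [0, 0, 0], [0, 0, 0], [0, 0, 0], [0, 0, 0], [0, 0, 0]]'

```text
clock: 1.1
position: [0.4259, 0.214, 0.253]
tool_rot: [0.203, 0.979, -0.001, -0.0]
ft_force: [-0.2, -0.5, 0.8]
grip_width: 0.0599
grip_force: 0.0
```

>>> move_arm --hand '[0.7, 0.7, 0.7, 0.7, 0.7, 0.7, 0.7, 0.7, 0.7, 0.7]' --dp '[[-0.764, -0.708, 0], [-0.764, -0.708, 0], [-0.764, -0.708, 0], [-0.764, -0.708, 0], [-0.764, -0.708, 0], [-0.764, -0.708, 0], [-0.764, -0.708, 0], [-0.764, -0.708, 0], [-0.764, -0.708, 0], [-0.764, -0.708, 0]]' --turn '[[0, 0, 0.51], [0, 0, 0.51], [0, 0, 0.51], [0, 0, 0.51], [0, 0, 0.51], [0, 0, 0.51], [0, 0, 0.51], [0, 0, 0.51], [0, 0, 0.51], [0, 0, 0.51]]'

```text
clock: 2.1
position: [0.5959, -0.1641, 0.2526]
tool_rot: [0.654, 0.757, -0.001, 0.0]
ft_force: [-0.2, 0.3, 0.5]
grip_width: 0.0597
grip_force: 0.0
```

Run:
```python
from h import *
c=cal("wrist"); np.save("wc.npy",np.array(c,dtype=object),allow_pickle=True)
cv2.imwrite("pics/w1.png",viewer.grab_frame("wrist")); print(ray(c,[[280,210]]))
```

```text
(array([ 0.58826708, -0.09946333,  0.3738862 ]), array([[ 0.0385199 , -0.26479983, -0.96356921]]))
```

View pics/w1.png

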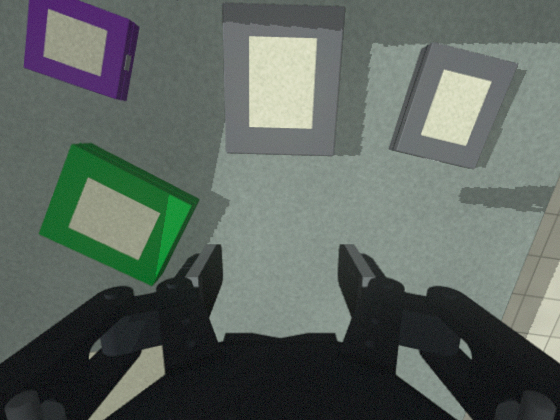

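The wrist view shows the box tail edge at row 154, columns 228–333. It is centred between the fingers at columns 222 and 340. The green decoy's corner is at (198,200), to the left.

Run:
```python
from h import *
np.set_printoptions(precision=4,suppress=True)
c=cal("wrist")
print(plane(c,[[228,153],[333,155]],.036)); print("green",plane(c,[[198,200],[155,285]],.036))
s=env.get_state(); p=s["position"]
# depth of fingertip: project candidates of fingertip (tool z offset t) and see row/cols
import math
a=math.radians(8.35); x=np.array([-math.sin(a),math.cos(a),0]); y=np.array([math.cos(a),math.sin(a),0])
for t in(.009,.014,.018,.022,.026):
    print(t,proj(c,[p+sx*x*.011+sy*y*.03-[0,0,t] for sx,sy in((1,-1),(1,1))]).round(1).tolist())
```

```text
[[ 0.5321 -0.1306  0.036 ]
 [ 0.6519 -0.1148  0.036 ]]
green [[ 0.5023 -0.1912  0.036 ]
 [ 0.4561 -0.3127  0.036 ]]
0.009 [[214.4, 245.4], [338.6, 245.9]]
0.014 [[216.6, 241.6], [336.6, 242.0]]
0.018 [[218.3, 238.7], [335.1, 239.1]]
0.022 [[219.8, 235.9], [333.7, 236.4]]
0.026 [[221.3, 233.3], [332.4, 233.8]]
```

>>> move_arm --hand '[0.7, 0.7, 0.7, 0.7, 0.7, 0.7, 0.7, 0.7, 0.7, 0.7]' --dp '[[0, 0, 0.125], [0, 0, 0.25], [0, 0, 0.37], [0, 0, 0.44], [0, 0, 0.5], [0, 0, 0.53], [0, 0, 0.545], [0, 0, 0.545], [0, 0, 0.545], [0, 0, 0.545]]' --turn '[[0, 0, 0], [0, 0, 0], [0, 0, 0], [0, 0, 0], [0, 0, 0], [0, 0, 0], [0, 0, 0], [0, 0, 0], [0, 0, 0], [0, 0, 0]]'

```text
clock: 3.15
position: [0.5965, -0.1623, 0.0369]
tool_rot: [0.652, 0.758, 0.001, 0.001]
ft_force: [0.4, 0.6, -0.1]
grip_width: 0.0597
grip_force: 0.0
```

>>> move_arm --hand '[0.7, 0.7, 0.7, 0.7, 0.7, 0.7, 0.7, 0.7, 0.7, 0.7]' --dp '[[0, 0, 0.003], [0, 0, 0.006], [0, 0, 0.009], [0, 0, 0.012], [0, 0, 0.015], [0, 0, 0.018], [0, 0, 0.02], [0, 0, 0.02], [0, 0, 0.02], [0, 0, 0.02]]' --turn '[[0, 0, 0], [0, 0, 0], [0, 0, 0], [0, 0, 0], [0, 0, 0], [0, 0, 0], [0, 0, 0], [0, 0, 0], [0, 0, 0], [0, 0, 0]]'

```text
clock: 4.15
position: [0.5953, -0.1621, 0.0273]
tool_rot: [0.653, 0.758, 0.0, 0.0]
ft_force: [1.3, -0.3, 0.1]
grip_width: 0.06
grip_force: 0.0
```

>>> move_arm --hand '[0.7, 0.7, 0.7, 0.7, 0.7, 0.7, 0.7, 0.7, 0.7, 0.7]' --dp '[[0, 0, 0.003], [0, 0, 0.006], [0, 0, 0.009], [0, 0, 0.012], [0, 0, 0.015], [0, 0, 0.015], [0, 0, 0.015], [0, 0, 0.015], [0, 0, 0.015], [0, 0, 0.015]]' --turn '[[0, 0, 0], [0, 0, 0], [0, 0, 0], [0, 0, 0], [0, 0, 0], [0, 0, 0], [0, 0, 0], [0, 0, 0], [0, 0, 0], [0, 0, 0]]'

```text
clock: 5.15
position: [0.5953, -0.162, 0.0213]
tool_rot: [0.653, 0.758, 0.0, 0.0]
ft_force: [-0.4, -0.8, 0.5]
grip_width: 0.0599
grip_force: 0.0
```

>>> move_arm --hand '[0.7, 0.7, 0.7, 0.7, 0.7, 0.7, 0.7, 0.7, 0.7, 0.7]' --dp '[[0, 0, 0.003], [0, 0, 0.006], [0, 0, 0.009], [0, 0, 0.01], [0, 0, 0.01], [0, 0, 0.01], [0, 0, 0.01], [0, 0, 0.01], [0, 0, 0.01], [0, 0, 0.01]]' --turn '[[0, 0, 0], [0, 0, 0], [0, 0, 0], [0, 0, 0], [0, 0, 0], [0, 0, 0], [0, 0, 0], [0, 0, 0], [0, 0, 0], [0, 0, 0]]'

```text
clock: 6.15
position: [0.5952, -0.1621, 0.0172]
tool_rot: [0.652, 0.758, -0.0, -0.0]
ft_force: [0.3, -0.3, 0.8]
grip_width: 0.0598
grip_force: 0.0
```

>>> move_arm --hand '[0.7, 0.7, 0.7, 0.7, 0.7, 0.7, 0.7, 0.7, 0.7, 0.7]' --dp '[[0, 0, -0.02], [0, 0, -0.04], [0.01, 0, -0.04], [0.02, 0, -0.04], [0.03, 0, -0.04], [0.04, 0, -0.04], [0.045, 0, -0.04], [0.05, 0, -0.04], [0.055, 0, -0.04], [0.06, 0, -0.04]]' --turn '[[0, 0, 0], [0, 0, 0], [0, 0, 0], [0, 0, 0], [0, 0, 0], [0, 0, 0], [0, 0, 0], [0, 0, 0], [0, 0, 0], [0, 0, 0]]'

```text
clock: 7.15
position: [0.5916, -0.1385, 0.0332]
tool_rot: [0.653, 0.758, -0.0, 0.0]
ft_force: [0.6, -0.9, -1.4]
grip_width: 0.0597
grip_force: 0.6
```

>>> move_arm --hand '[0.7, 0.7, 0.7, 0.7, 0.7, 0.7, 0.7, 0.7, 0.7, 0.7]' --dp '[[0.005, 0, 0], [0.01, 0, 0], [0.015, 0, 0], [0.02, 0, 0], [0.025, 0, 0], [0.03, 0, 0], [0.035, 0, 0], [0.04, 0, 0], [0.045, 0, 0], [0.05, 0, 0]]' --turn '[[0, 0, 0], [0, 0, 0], [0, 0, 0], [0, 0, 0], [0, 0, 0], [0, 0, 0], [0, 0, 0], [0, 0, 0], [0, 0, 0], [0, 0, 0]]'

```text
clock: 8.15
position: [0.5887, -0.1185, 0.0333]
tool_rot: [0.653, 0.758, -0.0, 0.0]
ft_force: [-0.9, -0.4, 0.8]
grip_width: 0.0597
grip_force: 1.1
```

>>> move_arm --hand '[0.7, 0.7, 0.7, 0.7, 0.7, 0.7, 0.7, 0.7, 0.7, 0.7]' --dp '[[0.0075, -0.0025, 0], [0.015, -0.005, 0], [0.0225, -0.0075, 0], [0.03, -0.01, 0], [0.0375, -0.0125, 0], [0.045, -0.015, 0], [0.0525, -0.0175, 0], [0.06, -0.02, 0], [0.0675, -0.0225, 0], [0.075, -0.025, 0]]' --turn '[[0, 0, 0], [0, 0, 0], [0, 0, 0], [0, 0, 0], [0, 0, 0], [0, 0, 0], [0, 0, 0], [0, 0, 0], [0, 0, 0], [0, 0, 0]]'

```text
clock: 9.15
position: [0.5743, -0.0902, 0.0333]
tool_rot: [0.653, 0.758, 0.0, 0.0]
ft_force: [1.1, -2.9, 0.9]
grip_width: 0.0597
grip_force: 1.1
```

```bash
cat >> h.py <<'E'
def label(n="side",f=None):
    im=viewer.grab_frame(n); cv2.imwrite(f,im) if f else 0
    m=(im.min(2)>125).astype(np.uint8)
    best=[]
    for c in cv2.findContours(m,0,1)[0]:
        if 400<cv2.contourArea(c)<2500:
            P=plane(cal(n),c.reshape(-1,2),.036)[:,:2]
            r=cv2.minAreaRect((P*1000).astype(np.float32)); best.append(tuple(np.round(sum([list(r[0]),list(r[1]),[r[2]]],[]),1)))
    return best
E
python3 - <<'E'
from h import *
print(label("side","pics/s2.png")); print(env.get_state()["ft_force"])
E
```

```text
[(np.float64(402.3), np.float64(-235.1), np.float64(66.2), np.float64(86.1), np.float64(69.3)), (np.float64(349.3), np.float64(-55.5), np.float64(43.8), np.float64(55.6), np.float64(80.0)), (np.float64(561.5), np.float64(-8.7), np.float64(74.0), np.float64(87.5), np.float64(9.8)), (np.float64(370.6), np.float64(828.2), np.float64(345.8), np.float64(114.4), np.float64(63.6))]
[ 0.16369025 -1.94932858  1.02817697]
```

View pics/s2.png

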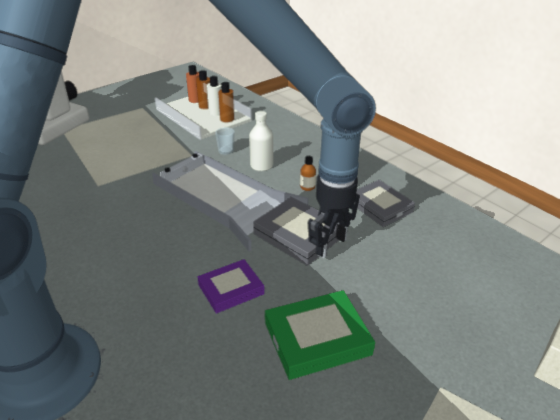

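The side view shows the box squared up and just entering the flare, at about (300,225), with the gripper behind it at (330,235). Pushing on.

>>> move_arm --hand '[0.7, 0.7, 0.7, 0.7, 0.7, 0.7, 0.7, 0.7, 0.7, 0.7]' --dp '[[0.0075, -0.0025, 0], [0.015, -0.005, 0], [0.0225, -0.0075, 0], [0.03, -0.01, 0], [0.0375, -0.0125, 0], [0.045, -0.015, 0], [0.0525, -0.0175, 0], [0.06, -0.02, 0], [0.0675, -0.02, 0], [0.075, -0.02, 0]]' --turn '[[0, 0, 0], [0, 0, 0], [0, 0, 0], [0, 0, 0], [0, 0, 0], [0, 0, 0], [0, 0, 0], [0, 0, 0], [0, 0, 0], [0, 0, 0]]'

```text
clock: 10.2
position: [0.5616, -0.0618, 0.0332]
tool_rot: [0.652, 0.758, -0.0, -0.0]
ft_force: [0.9, -2.6, 0.2]
grip_width: 0.0596
grip_force: 1.4
```

>>> move_arm --hand '[0.7, 0.7, 0.7, 0.7, 0.7, 0.7, 0.7, 0.7, 0.7, 0.7]' --dp '[[0.005, 0, 0], [0.01, 0, 0], [0.015, 0, 0], [0.02, 0, 0], [0.025, 0, 0], [0.03, 0, 0], [0.035, 0, 0], [0.04, 0, 0], [0.045, 0, 0], [0.05, 0, 0]]' --turn '[[0, 0, 0], [0, 0, 0], [0, 0, 0], [0, 0, 0], [0, 0, 0], [0, 0, 0], [0, 0, 0], [0, 0, 0], [0, 0, 0], [0, 0, 0]]'

```text
clock: 11.2
position: [0.5589, -0.0419, 0.0332]
tool_rot: [0.652, 0.758, -0.0, -0.0]
ft_force: [0.5, -1.1, 0.4]
grip_width: 0.0597
grip_force: 1.2
```

>>> move_arm --hand '[0.7, 0.7, 0.7, 0.7, 0.7, 0.7, 0.7, 0.7, 0.7, 0.7]' --dp '[[0.0075, 0, 0], [0.015, 0, 0], [0.0225, 0, 0], [0.03, 0, 0], [0.0375, 0, 0], [0.045, 0, 0], [0.0525, 0, 0], [0.06, 0, 0], [0.0675, 0, 0], [0.075, 0, 0]]' --turn '[[0, 0, 0], [0, 0, 0], [0, 0, 0], [0, 0, 0], [0, 0, 0], [0, 0, 0], [0, 0, 0], [0, 0, 0], [0, 0, 0], [0, 0, 0]]'

```text
clock: 12.2
position: [0.5544, -0.0121, 0.0332]
tool_rot: [0.653, 0.758, -0.0, -0.0]
ft_force: [-1.1, -1.7, -0.0]
grip_width: 0.0597
grip_force: 1.0
```

Run:
```python
from h import *
im=viewer.grab_frame("scene"); cv2.imwrite("pics/s3.png",cv2.resize(im[150:290,175:445],None,fx=2.9,fy=2.9,interpolation=cv2.INTER_CUBIC)); print(env.get_state()["ft_force"])
```

```text
[-0.04821573 -1.19128901 -0.4659201 ]
```

View pics/s3.png

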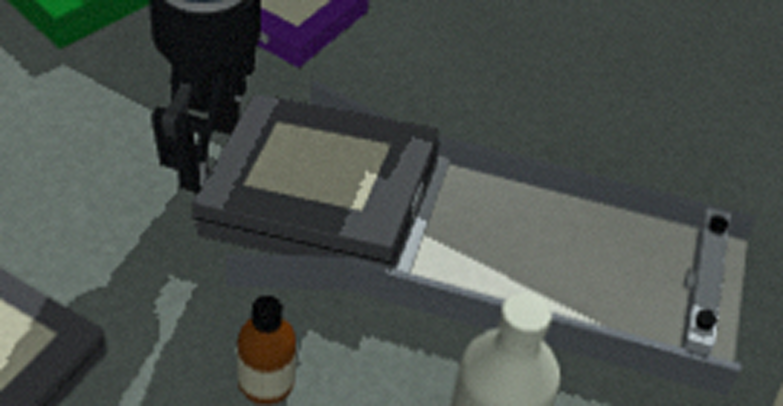

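The scene crop shows the box riding up the ramp square, with its nose at the lip at (415,200).

>>> move_arm --hand '[0.7, 0.7, 0.7, 0.7, 0.7, 0.7, 0.7, 0.7, 0.7, 0.7]' --dp '[[0.0075, 0, -0.001], [0.015, 0, -0.002], [0.0225, 0, -0.003], [0.03, 0, -0.004], [0.0375, 0, -0.005], [0.045, 0, -0.005], [0.0525, 0, -0.005], [0.06, 0, -0.005], [0.0675, 0, -0.005], [0.075, 0, -0.005]]' --turn '[[0, 0, 0], [0, 0, 0], [0, 0, 0], [0, 0, 0], [0, 0, 0], [0, 0, 0], [0, 0, 0], [0, 0, 0], [0, 0, 0], [0, 0, 0]]'

```text
clock: 13.25
position: [0.5501, 0.0174, 0.0353]
tool_rot: [0.653, 0.758, -0.0, 0.0]
ft_force: [0.4, -2.1, -1.2]
grip_width: 0.0599
grip_force: 1.0
```

>>> move_arm --hand '[0.7, 0.7, 0.7, 0.7, 0.7, 0.7, 0.7, 0.7, 0.7, 0.7]' --dp '[[0.0075, 0, 0], [0.015, 0, 0], [0.0225, 0, 0], [0.03, 0, 0], [0.0375, 0, 0], [0.045, 0, 0], [0.0525, 0, 0], [0.06, 0, 0], [0.0675, 0, 0], [0.075, 0, 0]]' --turn '[[0, 0, 0], [0, 0, 0], [0, 0, 0], [0, 0, 0], [0, 0, 0], [0, 0, 0], [0, 0, 0], [0, 0, 0], [0, 0, 0], [0, 0, 0]]'

```text
clock: 14.25
position: [0.5457, 0.0469, 0.0354]
tool_rot: [0.653, 0.758, -0.0, 0.0]
ft_force: [-0.1, -2.8, 0.8]
grip_width: 0.0599
grip_force: 1.5
```

>>> move_arm --hand '[0.7, 0.7, 0.7, 0.7, 0.7, 0.7, 0.7, 0.7, 0.7, 0.7]' --dp '[[0.0075, 0, 0], [0.015, 0, 0], [0.0225, 0, 0], [0.03, 0, 0], [0.0375, 0, 0], [0.045, 0, 0], [0.0525, 0, 0], [0.06, 0, 0], [0.0675, 0, 0], [0.075, 0, 0]]' --turn '[[0, 0, 0], [0, 0, 0], [0, 0, 0], [0, 0, 0], [0, 0, 0], [0, 0, 0], [0, 0, 0], [0, 0, 0], [0, 0, 0], [0, 0, 0]]'

```text
clock: 15.25
position: [0.5418, 0.0745, 0.0359]
tool_rot: [0.653, 0.757, -0.0, 0.001]
ft_force: [0.4, -6.5, 4.3]
grip_width: 0.06
grip_force: 3.4
```

>>> move_arm --hand '[0.7, 0.7, 0.7, 0.7, 0.7, 0.7, 0.7, 0.7, 0.7, 0.7]' --dp '[[0.0075, 0, 0], [0.015, 0, 0], [0.0225, 0, 0], [0.03, 0, 0], [0.0375, 0, 0], [0.045, 0, 0], [0.0525, 0, 0], [0.06, 0, 0], [0.0675, 0, 0], [0.075, 0, 0]]' --turn '[[0, 0, 0], [0, 0, 0], [0, 0, 0], [0, 0, 0], [0, 0, 0], [0, 0, 0], [0, 0, 0], [0, 0, 0], [0, 0, 0], [0, 0, 0]]'

```text
clock: 16.25
position: [0.5365, 0.1065, 0.0351]
tool_rot: [0.652, 0.758, -0.0, -0.0]
ft_force: [0.4, -1.1, -1.8]
grip_width: 0.0595
grip_force: 0.7
```

>>> move_arm --hand '[0.7, 0.7, 0.7, 0.7, 0.7, 0.7, 0.7, 0.7, 0.7, 0.7]' --dp '[[0.0075, 0, 0], [0.015, 0, 0], [0.0225, 0, 0], [0.03, 0, 0], [0.0375, 0, 0], [0.045, 0, 0], [0.0525, 0, 0], [0.06, 0, 0], [0.0675, 0, 0], [0.075, 0, 0]]' --turn '[[0, 0, 0], [0, 0, 0], [0, 0, 0], [0, 0, 0], [0, 0, 0], [0, 0, 0], [0, 0, 0], [0, 0, 0], [0, 0, 0], [0, 0, 0]]'

```text
clock: 17.25
position: [0.5322, 0.1361, 0.0353]
tool_rot: [0.653, 0.758, -0.0, -0.0]
ft_force: [-0.9, -1.7, -0.3]
grip_width: 0.0598
grip_force: 0.8
```

Run:
```python
from h import *
im=viewer.grab_frame("scene"); cv2.imwrite("pics/s4.png",cv2.resize(im[150:290,175:445],None,fx=2.9,fy=2.9,interpolation=cv2.INTER_CUBIC)); print(env.get_state()["ft_force"])
```

```text
[ 0.26785882 -1.22140708 -1.80341429]
```

View pics/s4.png

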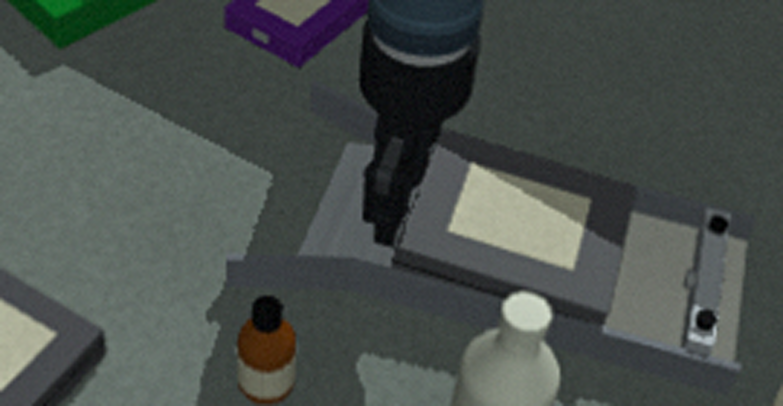

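The box is over the lip and lying in the bay, with a gap of about 45 mm between its nose at (625,240) and the stop at (700,280). Approaching more slowly.

>>> move_arm --hand '[0.7, 0.7, 0.7, 0.7, 0.7, 0.7, 0.7, 0.7, 0.7, 0.7]' --dp '[[0.006, 0, 0], [0.012, 0, 0], [0.018, 0, 0], [0.024, 0, 0], [0.03, 0, 0], [0.036, 0, 0], [0.042, 0, 0], [0.048, 0, 0], [0.054, 0, 0], [0.06, 0, 0]]' --turn '[[0, 0, 0], [0, 0, 0], [0, 0, 0], [0, 0, 0], [0, 0, 0], [0, 0, 0], [0, 0, 0], [0, 0, 0], [0, 0, 0], [0, 0, 0]]'

```text
clock: 18.3
position: [0.5287, 0.1596, 0.0353]
tool_rot: [0.652, 0.758, -0.0, 0.0]
ft_force: [-0.2, -2.7, -0.3]
grip_width: 0.0598
grip_force: 1.1
```

>>> move_arm --hand '[0.7, 0.7, 0.7, 0.7, 0.7, 0.7, 0.7, 0.7, 0.7, 0.7]' --dp '[[0.001, 0, 0], [0.002, 0, 0], [0.003, 0, 0], [0.004, 0, 0], [0.005, 0, 0], [0.006, 0, 0], [0.007, 0, 0], [0.008, 0, 0], [0.009, 0, 0], [0.01, 0, 0]]' --turn '[[0, 0, 0], [0, 0, 0], [0, 0, 0], [0, 0, 0], [0, 0, 0], [0, 0, 0], [0, 0, 0], [0, 0, 0], [0, 0, 0], [0, 0, 0]]'

```text
clock: 19.3
position: [0.5281, 0.1635, 0.0353]
tool_rot: [0.653, 0.758, -0.0, -0.0]
ft_force: [-0.4, -2.5, 0.0]
grip_width: 0.0599
grip_force: 1.4
```

Nothing met yet, so I'll keep going in 4 mm steps.

>>> move_arm --hand '[0.7, 0.7, 0.7, 0.7, 0.7, 0.7, 0.7, 0.7, 0.7, 0.7]' --dp '[[0.001, 0, 0], [0.002, 0, 0], [0.003, 0, 0], [0.004, 0, 0], [0.005, 0, 0], [0.006, 0, 0], [0.007, 0, 0], [0.008, 0, 0], [0.009, 0, 0], [0.01, 0, 0]]' --turn '[[0, 0, 0], [0, 0, 0], [0, 0, 0], [0, 0, 0], [0, 0, 0], [0, 0, 0], [0, 0, 0], [0, 0, 0], [0, 0, 0], [0, 0, 0]]'

```text
clock: 20.3
position: [0.5275, 0.1675, 0.0353]
tool_rot: [0.653, 0.758, -0.0, 0.0]
ft_force: [-0.2, -2.9, 0.2]
grip_width: 0.0596
grip_force: 1.5
```

>>> move_arm --hand '[0.7, 0.7, 0.7, 0.7, 0.7, 0.7, 0.7, 0.7, 0.7, 0.7]' --dp '[[0.001, 0, 0], [0.002, 0, 0], [0.003, 0, 0], [0.004, 0, 0], [0.005, 0, 0], [0.006, 0, 0], [0.007, 0, 0], [0.008, 0, 0], [0.009, 0, 0], [0.01, 0, 0]]' --turn '[[0, 0, 0], [0, 0, 0], [0, 0, 0], [0, 0, 0], [0, 0, 0], [0, 0, 0], [0, 0, 0], [0, 0, 0], [0, 0, 0], [0, 0, 0]]'

```text
clock: 21.3
position: [0.5269, 0.1715, 0.0353]
tool_rot: [0.653, 0.758, -0.0, -0.0]
ft_force: [-0.8, -2.9, 2.0]
grip_width: 0.0599
grip_force: 1.6
```

>>> move_arm --hand '[0.7, 0.7, 0.7, 0.7, 0.7, 0.7, 0.7, 0.7, 0.7, 0.7]' --dp '[[0.001, 0, 0], [0.002, 0, 0], [0.003, 0, 0], [0.004, 0, 0], [0.005, 0, 0], [0.006, 0, 0], [0.007, 0, 0], [0.008, 0, 0], [0.009, 0, 0], [0.01, 0, 0]]' --turn '[[0, 0, 0], [0, 0, 0], [0, 0, 0], [0, 0, 0], [0, 0, 0], [0, 0, 0], [0, 0, 0], [0, 0, 0], [0, 0, 0], [0, 0, 0]]'

```text
clock: 22.3
position: [0.5264, 0.1755, 0.0353]
tool_rot: [0.653, 0.758, 0.0, 0.0]
ft_force: [-0.7, -3.3, 1.2]
grip_width: 0.0598
grip_force: 1.6
```

>>> move_arm --hand '[0.7, 0.7, 0.7, 0.7, 0.7, 0.7, 0.7, 0.7, 0.7, 0.7]' --dp '[[0.001, 0, 0], [0.002, 0, 0], [0.003, 0, 0], [0.004, 0, 0], [0.005, 0, 0], [0.006, 0, 0], [0.007, 0, 0], [0.008, 0, 0], [0.009, 0, 0], [0.01, 0, 0]]' --turn '[[0, 0, 0], [0, 0, 0], [0, 0, 0], [0, 0, 0], [0, 0, 0], [0, 0, 0], [0, 0, 0], [0, 0, 0], [0, 0, 0], [0, 0, 0]]'

```text
clock: 23.3
position: [0.5257, 0.1794, 0.0353]
tool_rot: [0.652, 0.758, -0.0, 0.0]
ft_force: [-0.5, -2.8, 2.7]
grip_width: 0.0597
grip_force: 1.7
```

>>> move_arm --hand '[0.7, 0.7, 0.7, 0.7, 0.7, 0.7, 0.7, 0.7, 0.7, 0.7]' --dp '[[0.001, 0, 0], [0.002, 0, 0], [0.003, 0, 0], [0.004, 0, 0], [0.005, 0, 0], [0.006, 0, 0], [0.007, 0, 0], [0.008, 0, 0], [0.009, 0, 0], [0.01, 0, 0]]' --turn '[[0, 0, 0], [0, 0, 0], [0, 0, 0], [0, 0, 0], [0, 0, 0], [0, 0, 0], [0, 0, 0], [0, 0, 0], [0, 0, 0], [0, 0, 0]]'

```text
clock: 24.3
position: [0.5251, 0.1834, 0.0353]
tool_rot: [0.652, 0.758, -0.0, -0.0]
ft_force: [-0.2, -3.9, 2.1]
grip_width: 0.0596
grip_force: 1.7
```

>>> move_arm --hand '[0.7, 0.7, 0.7, 0.7, 0.7, 0.7, 0.7, 0.7, 0.7, 0.7]' --dp '[[0.001, 0, 0], [0.002, 0, 0], [0.003, 0, 0], [0.004, 0, 0], [0.005, 0, 0], [0.006, 0, 0], [0.007, 0, 0], [0.008, 0, 0], [0.008, 0, 0], [0.008, 0, 0]]' --turn '[[0, 0, 0], [0, 0, 0], [0, 0, 0], [0, 0, 0], [0, 0, 0], [0, 0, 0], [0, 0, 0], [0, 0, 0], [0, 0, 0], [0, 0, 0]]'

```text
clock: 25.3
position: [0.5247, 0.1866, 0.0353]
tool_rot: [0.652, 0.758, 0.0, -0.0]
ft_force: [-0.8, -4.0, 1.8]
grip_width: 0.0599
grip_force: 1.7
```

>>> move_arm --hand '[0.7, 0.7, 0.7, 0.7, 0.7, 0.7, 0.7, 0.7, 0.7, 0.7]' --dp '[[0.001, 0, 0], [0.002, 0, 0], [0.003, 0, 0], [0.004, 0, 0], [0.005, 0, 0], [0.006, 0, 0], [0.007, 0, 0], [0.008, 0, 0], [0.008, 0, 0], [0.008, 0, 0]]' --turn '[[0, 0, 0], [0, 0, 0], [0, 0, 0], [0, 0, 0], [0, 0, 0], [0, 0, 0], [0, 0, 0], [0, 0, 0], [0, 0, 0], [0, 0, 0]]'

```text
clock: 26.3
position: [0.5242, 0.1897, 0.0353]
tool_rot: [0.653, 0.758, 0.0, -0.0]
ft_force: [-0.9, -3.6, 2.4]
grip_width: 0.06
grip_force: 1.9
```

>>> move_arm --hand '[0.7, 0.7, 0.7, 0.7, 0.7, 0.7, 0.7, 0.7, 0.7, 0.7]' --dp '[[0.001, 0, 0], [0.002, 0, 0], [0.003, 0, 0], [0.004, 0, 0], [0.005, 0, 0], [0.006, 0, 0], [0.007, 0, 0], [0.008, 0, 0], [0.008, 0, 0], [0.008, 0, 0]]' --turn '[[0, 0, 0], [0, 0, 0], [0, 0, 0], [0, 0, 0], [0, 0, 0], [0, 0, 0], [0, 0, 0], [0, 0, 0], [0, 0, 0], [0, 0, 0]]'

```text
clock: 27.3
position: [0.5241, 0.1901, 0.0353]
tool_rot: [0.653, 0.757, -0.001, 0.001]
ft_force: [-0.3, -7.4, 2.7]
grip_width: 0.0598
grip_force: 3.9
```

The stop has been met, at about 1.4 N per mm of command. Going up to about 12 N.

>>> move_arm --hand '[0.7, 0.7, 0.7, 0.7, 0.7, 0.7, 0.7, 0.7, 0.7, 0.7]' --dp '[[0.001, 0, 0], [0.002, 0, 0], [0.003, 0, 0], [0.004, 0, 0], [0.005, 0, 0], [0.006, 0, 0], [0.006, 0, 0], [0.006, 0, 0], [0.006, 0, 0], [0.006, 0, 0]]' --turn '[[0, 0, 0], [0, 0, 0], [0, 0, 0], [0, 0, 0], [0, 0, 0], [0, 0, 0], [0, 0, 0], [0, 0, 0], [0, 0, 0], [0, 0, 0]]'

```text
clock: 28.3
position: [0.5242, 0.1902, 0.0353]
tool_rot: [0.653, 0.757, -0.002, 0.002]
ft_force: [0.4, -11.1, 3.8]
grip_width: 0.0598
grip_force: 5.4
```

>>> move_arm --hand '[0.7, 0.7, 0.7, 0.7, 0.7, 0.7, 0.7, 0.7, 0.7, 0.7]' --dp '[[0.001, 0, 0], [0.001, 0, 0], [0.001, 0, 0], [0.001, 0, 0], [0.001, 0, 0], [0.001, 0, 0], [0.001, 0, 0], [0.001, 0, 0], [0.001, 0, 0], [0.001, 0, 0]]' --turn '[[0, 0, 0], [0, 0, 0], [0, 0, 0], [0, 0, 0], [0, 0, 0], [0, 0, 0], [0, 0, 0], [0, 0, 0], [0, 0, 0], [0, 0, 0]]'

```text
clock: 29.3
position: [0.5242, 0.1902, 0.0353]
tool_rot: [0.653, 0.757, -0.002, 0.002]
ft_force: [0.8, -11.3, 3.7]
grip_width: 0.06
grip_force: 5.7
```

>>> move_arm --hand '[0.7, 0.7, 0.7, 0.7, 0.7, 0.7, 0.7, 0.7, 0.7, 0.7]' --dp '[[0, 0, 0], [0, 0, 0], [0, 0, 0], [0, 0, 0], [0, 0, 0], [0, 0, 0], [0, 0, 0], [0, 0, 0], [0, 0, 0], [0, 0, 0]]' --turn '[[0, 0, 0], [0, 0, 0], [0, 0, 0], [0, 0, 0], [0, 0, 0], [0, 0, 0], [0, 0, 0], [0, 0, 0], [0, 0, 0], [0, 0, 0]]'

```text
clock: 30.3
position: [0.5242, 0.1902, 0.0353]
tool_rot: [0.653, 0.757, -0.002, 0.002]
ft_force: [0.0, -10.9, 4.5]
grip_width: 0.0598
grip_force: 5.7
```

>>> move_arm --hand '[0.7, 0.7, 0.7, 0.7, 0.7, 0.7, 0.7, 0.7, 0.7, 0.7]' --dp '[[-0.01, 0, 0], [-0.02, 0, 0], [-0.03, 0, 0], [-0.04, 0, 0], [-0.06, 0, 0], [-0.08, 0, 0], [-0.1, 0, 0], [-0.1, 0, -0.06], [-0.1, 0, -0.12], [-0.1, 0, -0.2]]' --turn '[[0, 0, 0], [0, 0, 0], [0, 0, 0], [0, 0, 0], [0, 0, 0], [0, 0, 0], [0, 0, 0], [0, 0, 0], [0, 0, 0], [0, 0, 0]]'

```text
clock: 31.3
position: [0.5282, 0.1548, 0.115]
tool_rot: [0.653, 0.757, -0.001, -0.001]
ft_force: [0.8, -0.1, -0.2]
grip_width: 0.0598
grip_force: 0.0
```

Run:
```python
from h import *
im=viewer.grab_frame("scene"); cv2.imwrite("pics/s5.png",cv2.resize(im[150:290,175:445],None,fx=2.9,fy=2.9,interpolation=cv2.INTER_CUBIC)); print(env.get_state()["ft_force"])
```

```text
[ 1.28065062 -0.46277636  2.55841403]
```

View pics/s5.png

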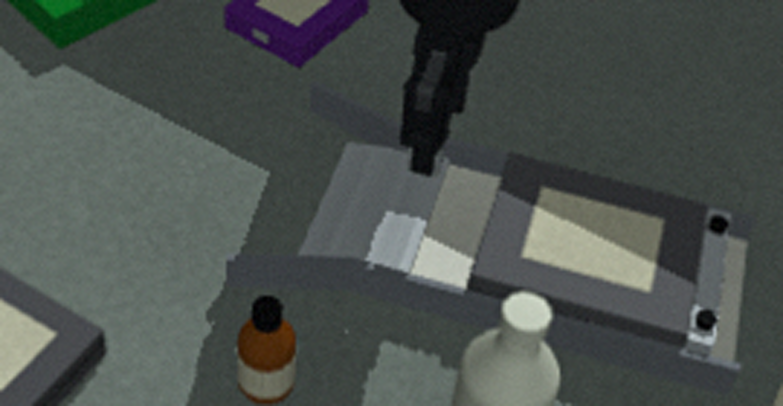

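The box lies flat in the bay against the stop at (700,270), and the gripper is clear above the ramp. Handing in.

```bash
python3 -c "
from rig import workorder; print(workorder.job_done())"
```

```text
the job is handed in; nothing more can be done
None
```

The slide box was pushed home against the stop, pressed with 11–12 N for about two seconds, then released; the last picture shows it lying flat in the bay, and the job is handed in with no verdict returned.

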